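# Find the loose hatch on the service box and push it open

## Task

One of the four identical hatches on top of the service box has lost its catch. Press gently on the thumb marks to find the hatch that rocks, then push that one down with the fingertips until it is fully open, and leave it standing open. Do not force the hatches that hold firm, and do not pick up or shift the things lying on and around the box.

Things in the scene. Friction and masses are not known exactly. Their poses are not given: they have to be found in the camera images.
- service_box: grey sheet-metal box fixed to the bench, 210 mm (its x) by 500 mm (its y), 100 mm high; origin at the centre of its underside, z up, its -x side the front, towards the robot. Its flat top carries four identical aluminium hatches, flush, centred at y = +184.5, +76.5, -76.5 and -184.5 mm. Held ones look like the loose one; which is loose changes every time.
- hatch_1_mark (a point): centre of the round thumb mark (32 mm across) on the upper face of hatch 1, at the box's left (+y) end; moves with it. The hatch is a plate 120 mm (box x) by 90 mm (box y), 6 mm thick; the mark is 23 mm behind its front edge and 52 mm in front of its hidden pivot line (along the box's y). Below the loose hatch there is room for fingers to 60 mm below the top.
- hatch_2_mark (a point): centre of the round thumb mark (32 mm across) on the upper face of hatch 2, left of the middle gap; moves with it. The hatch is a plate 120 mm (box x) by 90 mm (box y), 6 mm thick; the mark is 23 mm behind its front edge and 52 mm in front of its hidden pivot line (along the box's y). Below the loose hatch there is room for fingers to 60 mm below the top.
- hatch_3_mark (a point): centre of the round thumb mark (32 mm across) on the upper face of hatch 3, right of the middle gap; moves with it. The hatch is a plate 120 mm (box x) by 90 mm (box y), 6 mm thick; the mark is 23 mm behind its front edge and 52 mm in front of its hidden pivot line (along the box's y). Below the loose hatch there is room for fingers to 60 mm below the top.
- hatch_4_mark (a point): centre of the round thumb mark (32 mm across) on the upper face of hatch 4, at the box's right (-y) end; moves with it. The hatch is a plate 120 mm (box x) by 90 mm (box y), 6 mm thick; the mark is 23 mm behind its front edge and 52 mm in front of its hidden pivot line (along the box's y). Below the loose hatch there is room for fingers to 60 mm below the top.
- hatch_1 (a joint): tilt of hatch 1, rad: 0 shut and level, growing as its front end sinks; fully open, at its stop, 0.7. A held hatch gives under 2 mm at 20 N on the mark. The loose one gives way at about 3 N on the mark, stays at the tilt it is left at, and reaches its stop when closed fingers pushed straight down at the mark are 35 to 45 mm below the box top. Behind the pivot no hatch goes down.
- hatch_2 (a joint): tilt of hatch 2, rad: 0 shut and level, growing as its front end sinks; fully open, at its stop, 0.7. A held hatch gives under 2 mm at 20 N on the mark. The loose one gives way at about 3 N on the mark, stays at the tilt it is left at, and reaches its stop when closed fingers pushed straight down at the mark are 35 to 45 mm below the box top. Behind the pivot no hatch goes down.
- hatch_3 (a joint): tilt of hatch 3, rad: 0 shut and level, growing as its front end sinks; fully open, at its stop, 0.7. A held hatch gives under 2 mm at 20 N on the mark. The loose one gives way at about 3 N on the mark, stays at the tilt it is left at, and reaches its stop when closed fingers pushed straight down at the mark are 35 to 45 mm below the box top. Behind the pivot no hatch goes down.
- hatch_4 (a joint): tilt of hatch 4, rad: 0 shut and level, growing as its front end sinks; fully open, at its stop, 0.7. A held hatch gives under 2 mm at 20 N on the mark. The loose one gives way at about 3 N on the mark, stays at the tilt it is left at, and reaches its stop when closed fingers pushed straight down at the mark are 35 to 45 mm below the box top. Behind the pivot no hatch goes down.
- bush: loose steel bush, 36 mm across, 28 mm high, standing on the box top between hatches 2 and 3; origin at the centre of its underside; to be left alone
- disc: loose aluminium disc, 48 mm across, 16 mm high, on the strip of the box top behind the hatches; origin at the centre of its underside; to be left alone
- gauge_block: loose dark steel block 28 x 45 x 24 mm on the strip of the box top behind the hatches; origin at the centre of its underside; to be left alone
- flask: loose aluminium bottle, 66 mm across, 168 mm high, standing on the bench to the left of the box; origin at the centre of its underside; to be left alone
- driver: loose screwdriver with an orange handle lying on the bench to the left of the box; its x axis runs from handle to head or tip; to be left alone
- mallet: loose hammer lying on the bench to the right of the box; its x axis runs from handle to head or tip; to be left alone
- spool: loose steel cylinder, 60 mm across, 50 mm high, on the bench to the right of the box; origin at the centre of its underside; to be left alone

How it is judged:
By the outcome, as a careful person would: the job done as asked, in the order asked, and still so for the second after the job is handed in, with the robot touching nothing.
It also fails if it takes over 48 s, if anything falls off the work surface, if the arm or the gripper's body presses on something with over 40 N, if the wrist force passes 120 N, or if a joint passes its speed limit or range.

## Robot

A 6-joint arm with a two-finger parallel gripper is mounted at the origin on the work surface. World frame = base frame: x ahead of the robot, y to its left, z up, the work surface at z = 0. Lengths are in m, angles in degrees, forces in N, time in s.
With the tool pointing down it reaches from about 0.35 to 0.875 m from the base axis. Payload 4.2 kg.
Tool frame: the origin (TCP) lies midway between the tips of the shut fingers; the grasp point (between the pads) lies 19 mm behind it; y points along the fingers, z is the direction in which the jaws open and shut, and the axes are right-handed (so a half turn about y gives the same grasp; the last joint's range is limited). The gripper opens to 87 mm and grips with 3 to 60 N. Pads are 19 mm wide; open, the fingers measure 117 mm over their backs; the gripper's body (75 mm by 190 mm) begins 51 mm behind the grasp point.
Start: joints at [91.249, 22.042, 0.453, 0, -68.411, -14.817], TCP at [0.147, 0.608, 0.223] pointing down, gripper open.
Joint ranges: [-179.83, 179.83], [-69.29, 118.12], [-61.27, 80.66], [-181.25, 117.63], [-171.15, -9.14], [-177.46, 177.46]. Speed limits (degrees/s): [159.86, 159.86, 180, 180, 180, 180].

## Interface

Orientations are given as [roll, pitch, yaw] about the fixed x, y, z axes, in that order (R = Rz(yaw) Ry(pitch) Rx(roll)).
In Python, from workcell import env gives the robot as it stands. The module is installed in compiled form; this text tells all that it offers. Calls block until the motion is done:
- env.goto(position, orientation): joint-space move of the TCP to a pose.
- env.move_straight(position, rotation=None, rate=0.15, force_limit=None): straight line of the TCP; rotation=None keeps the orientation; rate is the mean speed in m/s. With force_limit (N) it stops when the force on the tool has changed by that much, and returns True; else False.
- env.set_joints(angles): joint-space move.
- env.gripper_to(opening, grasp_force=None): opening from 0.0 (shut) to 1.0 (fully open); grasp_force is the grip in N (None keeps the last); returns when the fingers have stopped.
- env.dwell(seconds).
- env.inverse_kinematics(position, orientation): joint angles nearest the present ones, or None.
- env.read_state(): the state.
- env.grab_frame(name): name is "scene" or "top"; returns a dict with "image" (384x512x3 uint8, blue, green, red), "fx", "fy", "cx", "cy" (pixels), "position" and "orientation" of the camera in the world. Camera axes: x right, y up, looking along -z (the intrinsics and any distortion apply to the point x, -y, -z); pixel columns grow to the right and rows downward; lengths in m; the calibration is good to about 2 mm. A picture is of the moment at which its call begins. There is no depth.
A pose or a line that the arm cannot do raises env.Unreachable and nothing moves.
- env.close_job(): hands the job in, once; it reports no verdict.
Trained networks look in a picture, given as the dict that the camera call returned (one of the last four; its "shot" number tells which), for a name from the list of things; names that differ only in an ending like _2 or _b are one class to them, and where a whole thing is asked for, a point or a joint stands for the part that bears it (a point fixed in the world has none). Each returns a list of dicts, best first, with "score" (0 to 1); they miss things now and then, are a little off and sometimes report something else, mostly with a low value. They report only what shows in the picture. A call takes as long as a camera call.
- env.search_frame(picture, thing): "xyz" ([x, y, z] in m, in world coordinates, good to about 4 mm: the middle of the surface that is visible of it).
- env.trace(picture, thing): "mask" (384x512 bool, what is visible of it).
The state is a dict: "clock": time; "joint_positions": joint angles; "qvel": joint speeds; "joint_torque": joint torques, N m; "position": TCP position; "tool_rot": TCP orientation; "force": force on the tool from outside, world axes, zero at the start; "wrist_torque": the same for the moment, N m; "opening": opening from 0.0 (shut) to 1.0 (fully open).
Only numpy, scipy, OpenCV 4.12 (cv2) and the standard library are available. Lean on these libraries where they do the work, as an engineer would, in place of code of your own. Each camera call takes 0.05 s, during which the arm holds its last target.

## Working session

There is one attempt and no reset: what is moved stays moved. The work goes in short steps, each a Python script; the robot and the scene stay as the last script left them, time stands still between calls to the robot, and variables do not carry over. Pictures are saved under pics/ and viewed, and the job is handed in when it is done.

```bash
mkdir -p pics
python3 - <<'E'
from workcell import env
import cv2
for n in ("scene","top"):
    p=env.grab_frame(n); cv2.imwrite(f"pics/{n}0.png",p["image"])
    print(n,p["position"],p["orientation"],p["fx"],p["fy"],p["cx"],p["cy"],[k for k in p])
    for t in ("service_box","hatch_1_mark","hatch_1","bush","disc","gauge_block","flask"):
        print(t,[(d["xyz"],round(d["score"],2)) for d in env.search_frame(p,t)][:6])
s=env.read_state(); print(s["clock"],s["tool_rot"],s["position"],s["force"])
E
```

```text
scene [1.25233792 0.24474835 1.31162087] [ 31.39900661  -0.37881254 106.62022064] 456.29691898965416 456.29691898965416 256.3517905052259 186.94426426738698 ['image', 'fx', 'fy', 'cx', 'cy', 'position', 'orientation', 'shot']
service_box [([0.6477, -0.0353, 0.1042], 0.98), ([0.6142, 0.0294, 0.1046], 0.16)]
hatch_1_mark [([0.6266, 0.1374, 0.0986], 0.58)]
hatch_1 [([0.587, -0.2294, 0.0981], 0.95), ([0.6254, 0.137, 0.0989], 0.81), ([0.6022, -0.1186, 0.1017], 0.72), ([0.612, 0.0305, 0.1], 0.61)]
bush []
disc [([0.723, 0.1265, 0.1201], 0.7)]
gauge_block [([0.685, -0.2079, 0.1264], 0.68)]
flask [([0.6313, 0.4694, 0.1098], 0.75)]
top [0.15449876 0.01584763 1.9098552 ] [ 12.01490347   0.25031656 -88.33098407] 481.3834261365227 481.3834261365227 252.10760043498914 186.33844577932095 ['image', 'fx', 'fy', 'cx', 'cy', 'position', 'orientation', 'shot']
service_box [([0.6122, -0.0534, 0.1004], 0.8)]
hatch_1_mark [([0.6187, 0.133, 0.1029], 0.74)]
hatch_1 [([0.5954, -0.1221, 0.1027], 0.93), ([0.6118, 0.0268, 0.0985], 0.92), ([0.5789, -0.2325, 0.0968], 0.71), ([0.6217, 0.1362, 0.1012], 0.56)]
bush [([0.5959, -0.1237, 0.0968], 0.51)]
disc [([0.7175, 0.129, 0.1143], 0.65), ([0.6177, 0.1349, 0.1013], 0.4)]
gauge_block [([0.6772, -0.2121, 0.1247], 0.41)]
flask [([0.6009, 0.4669, 0.1118], 0.74)]
0.8 [-9.00041836e+01 -3.03200989e-03  1.66432343e+02] [0.14657963 0.60755836 0.22259754] [ 0.11071315  0.53236301 -0.268517  ]
```

View pics/scene0.png

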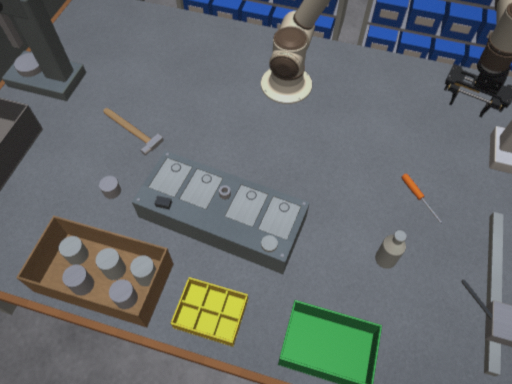

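View pics/top0.png

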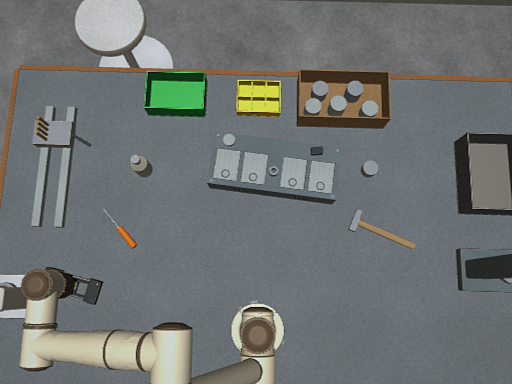

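The scene picture shows the box at about (220,210) with four plates, their thumb marks towards the robot, at roughly (173,168), (206,178), (251,195) and (284,207). The bush is at (225,191). In the top view the marks are at about (225,178), (253,178), (292,182) and (320,186). Next I'll fit the box pose from the hatch masks.

```bash
cat > h.py <<'E'
import numpy as np, cv2
from scipy.spatial.transform import Rotation as R
def back(p,uv,z):
    uv=np.atleast_2d(uv).astype(float)
    d=np.c_[(uv[:,0]-p["cx"])/p["fx"],-(uv[:,1]-p["cy"])/p["fy"],-np.ones(len(uv))]
    M=R.from_euler("xyz",p["orientation"],degrees=True).as_matrix(); d=d@M.T
    o=np.array(p["position"]); return o+d*((z-o[2])/d[:,2])[:,None]
def proj(p,X):
    M=R.from_euler("xyz",p["orientation"],degrees=True).as_matrix()
    c=(np.atleast_2d(X)-p["position"])@M
    return np.c_[p["cx"]+p["fx"]*c[:,0]/-c[:,2], p["cy"]-p["fy"]*c[:,1]/-c[:,2]]
E
python3 - <<'E'
from workcell import env
from h import *
for n in ("scene","top"):
    p=env.grab_frame(n)
    C=[]
    for t in ("hatch_1","hatch_1_mark"):
      for d in env.trace(p,t):
        m=d["mask"]; 
        if d["score"]<.3 or m.sum()<20: continue
        v,u=np.nonzero(m); X=back(p,np.c_[u,v],.1)[:,:2]
        r=cv2.minAreaRect((X*1000).astype(np.float32))
        print(n,t,round(d["score"],2),m.sum(),X.mean(0).round(4),np.round(r[0],1),np.round(r[1],1),round(r[2],1))
    uv=proj(p,[[.61,-.05,.1]])[0].astype(int)
    x0,y0=uv[0]-100,uv[1]-75
    im=cv2.resize(p["image"][y0:y0+150,x0:x0+200],None,fx=4,fy=4,interpolation=cv2.INTER_CUBIC)
    cv2.imwrite(f"pics/{n}1.png",im); print(x0,y0)
E
```

```text
scene hatch_1 0.94 1023 [0.6107 0.0297] [608.6  29. ] [ 89.9 122.9] 82.7
scene hatch_1 0.88 1096 [0.6237 0.1363] [621.7 136.3] [ 92.6 123.4] 84.2
scene hatch_1 0.87 1018 [ 0.5955 -0.1219] [ 593.3 -122. ] [ 95.2 125.5] 83.9
scene hatch_1 0.72 937 [ 0.5834 -0.2293] [ 581.7 -228.8] [ 92.8 123.2] 82.7
scene hatch_1_mark 0.74 1093 [0.6229 0.1367] [621.4 136.4] [ 91.4 122.4] 84.2
121 122
top hatch_1 0.85 697 [0.6137 0.0285] [613.1  27.3] [ 94.2 121.4] 84.3
top hatch_1 0.71 694 [ 0.5861 -0.2315] [ 585.9 -230.9] [ 89.6 120.3] 84.1
top hatch_1 0.66 663 [ 0.5948 -0.1233] [ 596.5 -124.4] [ 90.1 119.4] 83.3
top hatch_1 0.64 691 [0.6226 0.137 ] [624.5 137.2] [ 93.7 121. ] 83.8
top hatch_1_mark 0.83 742 [0.6249 0.1356] [624.  136.7] [ 95.8 127.3] 85.1
174 94
```

View pics/scene1.png

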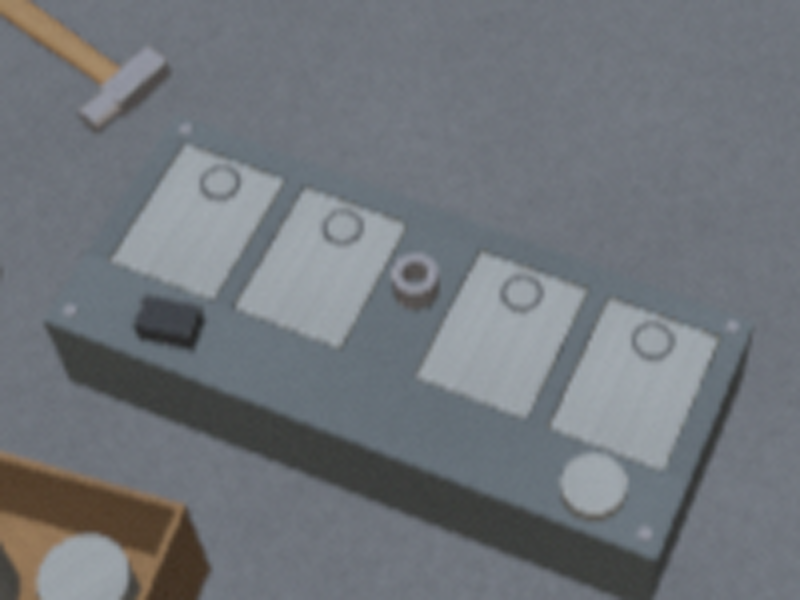

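View pics/top1.png

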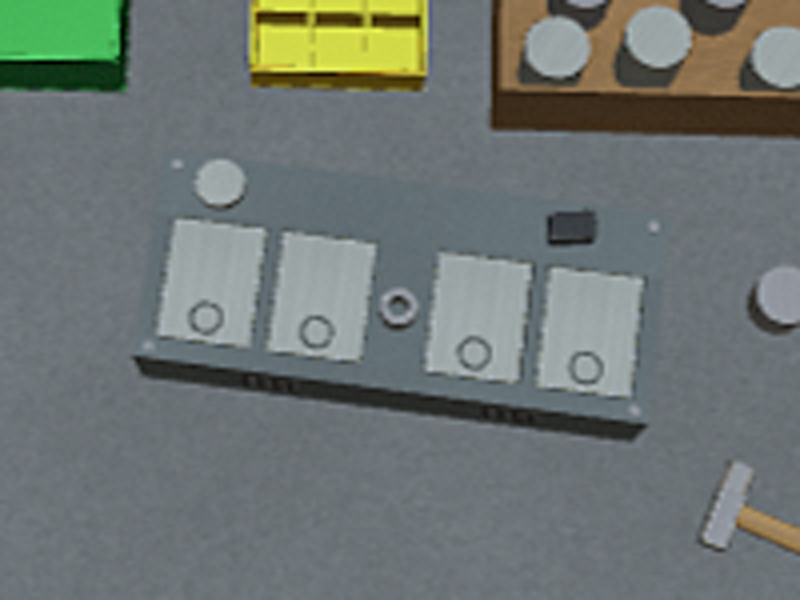

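Run:
```python
from workcell import env
from h import *
S=dict(position=[1.25233792,0.24474835,1.31162087],orientation=[31.39900661,-0.37881254,106.62022064],fx=456.297,fy=456.297,cx=256.352,cy=186.944)
T=dict(position=[0.15449876,0.01584763,1.9098552],orientation=[12.01490347,0.25031656,-88.33098407],fx=481.383,fy=481.383,cx=252.108,cy=186.338)
a=back(S,np.array([(653,341),(522,293),(342,227),(220,182)])/4+[121-.375,122-.375],.1)
b=back(T,np.array([(206,318),(316,332),(474,353),(586,368)])/4+[174-.375,94-.375],.1)
print(a.round(4),b.round(4))
m=(a+b)[:,:2]/2
ys=np.array([.1845,.0765,-.0765,-.1845])
c=m.mean(0); k=(ys@(m-c))/(ys@ys); print(c,k,np.linalg.norm(k)); k/=np.linalg.norm(k)
yaw=np.degrees(np.arctan2(-k[0],k[1])); P=c+ys[:,None]*k
print(yaw,P.round(4))
# approach orientations: tool y down, jaw axis z along box y or x
s=env.read_state(); Rm=R.from_euler("xyz",s["tool_rot"],degrees=True).as_matrix(); print(Rm.round(3))
np.savez("marks.npz",P=P,yaw=yaw)
for e in (yaw,yaw+90,yaw+180,yaw-90):
  for q in P:
    j=env.inverse_kinematics([*q,.2],[-90,0,e]); print(round(e),None if j is None else np.round(j))
```

```text
[[ 0.585   0.141   0.1   ]
 [ 0.5734  0.0337  0.1   ]
 [ 0.5569 -0.1193  0.1   ]
 [ 0.5451 -0.2269  0.1   ]] [[ 0.5886  0.1408  0.1   ]
 [ 0.5777  0.0341  0.1   ]
 [ 0.5612 -0.1185  0.1   ]
 [ 0.5495 -0.2262  0.1   ]]
[ 0.56717166 -0.04266715] [0.10724912 0.99619825] 1.001954753720123
-6.144705506644615 [[ 0.5869  0.1408]
 [ 0.5754  0.0334]
 [ 0.559  -0.1187]
 [ 0.5474 -0.2261]]
[[-0.972 -0.    -0.235]
 [ 0.235 -0.    -0.972]
 [-0.    -1.     0.   ]]
-6 [  29.   21.   -5.   -0.  -64. -125.]
-6 [  19.   18.   -9.   -0.  -63. -116.]
-6 [   4.   18.   -9.   -0.  -63. -100.]
-6 [ -7.  20.  -6.  -0. -64. -89.]
84 [ 29.  21.  -5.   0. -64. -35.]
84 [ 19.  18.  -9.   0. -63. -26.]
84 [  4.  18.  -9.   0. -63. -10.]
84 [ -7.  20.  -6.   0. -64.   1.]
174 [ 29.  21.  -5.   0. -64.  55.]
174 [ 19.  18.  -9.   0. -63.  64.]
174 [  4.  18.  -9.   0. -63.  80.]
174 [ -7.  20.  -6.   0. -64.  91.]
-96 [ 29.  21.  -5.   0. -64. 145.]
-96 [ 19.  18.  -9.   0. -63. 154.]
-96 [  4.  18.  -9.   0. -63. 170.]
-96 None
```

Both cameras agree on the marks within 4 mm, and the spacing matches too. I'll probe with the fingers shut and the jaw axis along box x, which keeps the gripper body clear of the bush.

Run:
```python
from workcell import env
import numpy as np
d=np.load("marks.npz"); P=d["P"]; rot=[-90,0,float(d["yaw"])+90]
env.gripper_to(0.0)
env.goto([*P[0],.2],rot)
for i in range(4):
    if i: env.move_straight([*P[i],.135],rate=.12)
    env.move_straight([*P[i],.112],rate=.1)
    env.dwell(.15); f0=env.read_state()["force"]
    hit=env.move_straight([*P[i],.093],rate=.02,force_limit=9)
    s=env.read_state()
    print(i+1,hit,s["position"].round(4) if hasattr(s["position"],'round') else s["position"],np.round(f0,1),np.round(s["force"],1),s["clock"],flush=True)
    if not hit: break
    env.move_straight([*P[i],.135],rate=.1)
```

```text
1 True [0.5869 0.1407 0.1003] [-1.5 -0.4 -0.3] [-0.1 -0.1  4.6] 6.7417
2 True [0.5753 0.0333 0.1002] [-0.2  0.4  0.9] [-0.9 -0.1  3.9] 9.4667
3 True [ 0.5589 -0.1188  0.1002] [-0.2  0.5  0.8] [-1.4  0.2  3.4] 12.5667
4 False [ 0.5475 -0.2261  0.093 ] [-0.2  0.1  0. ] [-0.8 -0.5  1.6] 15.75
```

Hatches 1 to 3 held at z ≈ 0.100, while hatch 4 gave 7 mm at only a few N. Hatch 4 is the loose one, so I'll push it to its stop.

Run:
```python
from workcell import env
import numpy as np
d=np.load("marks.npz"); q=d["P"][3]
z=.093
for z in (.075,.065,.06,.056,.053,.05):
    hit=env.move_straight([*q,z],rate=.03,force_limit=15)
    s=env.read_state(); print(hit,np.round(s["position"],4),np.round(s["force"],1),s["clock"],flush=True)
    if hit: break
```

```text
False [ 0.5466 -0.2259  0.0742] [-0.2 -0.8 -0.4] 16.5
False [ 0.5469 -0.226   0.0644] [ 0.7  0.4 -0.3] 16.9833
True [ 0.5473 -0.2261  0.0638] [-2.3  1.8  7.1] 17.1917
```

Run:
```python
from workcell import env
import numpy as np, cv2
d=np.load("marks.npz"); q=d["P"][3]
hit=env.move_straight([*q,.057],rate=.015,force_limit=22)
s=env.read_state(); print(hit,np.round(s["position"],4),np.round(s["force"],1),s["clock"])
env.dwell(.3); s=env.read_state(); print(np.round(s["position"],4),np.round(s["force"],1))
env.move_straight([*q,.17],rate=.1)
env.goto([.45,.15,.3],[-90,0,84])
for n,(x0,y0) in dict(scene=(121,122),top=(174,94)).items():
    p=env.grab_frame(n)
    cv2.imwrite(f"pics/{n}2.png",cv2.resize(p["image"][y0:y0+150,x0:x0+200],None,fx=4,fy=4,interpolation=cv2.INTER_CUBIC))
print(env.read_state()["clock"])
```

```text
True [ 0.5473 -0.2261  0.0638] [-2.   1.6  6.4] 17.4917
[ 0.5472 -0.2261  0.0638] [-1.8  1.4  6.1]
20.6333
```

View pics/scene2.png

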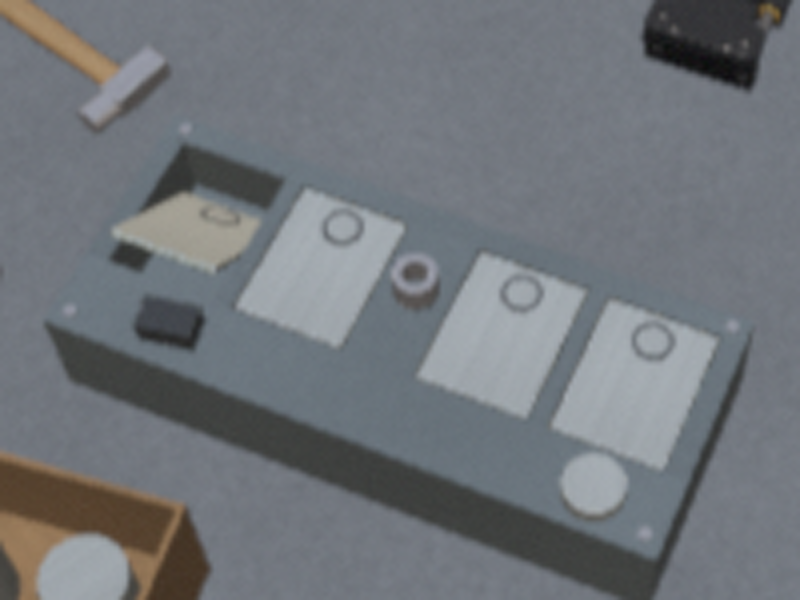

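View pics/top2.png

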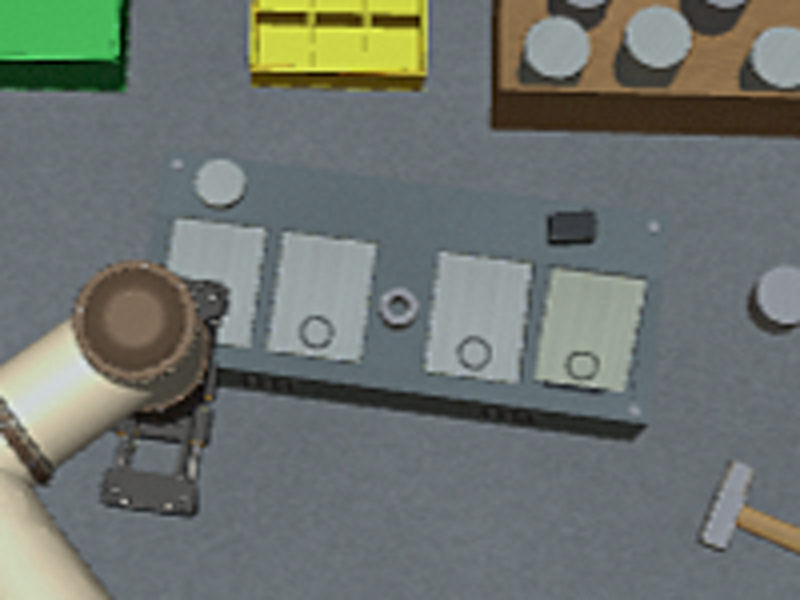

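In the scene picture hatch 4 is tilted deep, with its mark now at crop pixel (220,215). The bush, disc and gauge block sit where they were. Now I'll estimate the tilt from the mark and corner pixels.

Run:
```python
from h import *
S=dict(position=[1.25233792,0.24474835,1.31162087],orientation=[31.39900661,-0.37881254,106.62022064],fx=456.297,fy=456.297,cx=256.352,cy=186.944)
d=np.load("marks.npz"); y=np.radians(d["yaw"]); ex=np.array([np.cos(y),np.sin(y),0]); ey=np.array([-ex[1],ex[0],0])
m=np.r_[d["P"][3],.1]; pv=m+.052*ex
for t in (0,.5,.6,.65,.7,.75):
    f=lambda r,s: pv+ r*(np.cos(t)*ex+np.sin(t)*np.array([0,0,1]))+s*ey
    pts=[f(-.052,0),f(-.075,.045),f(.045,.045),f(.045,-.045)]
    print(t,((proj(S,pts)-[121-.375,122-.375])*4).round(0).tolist())
```

```text
0 [[220.0, 185.0], [283.0, 181.0], [212.0, 301.0], [109.0, 261.0]]
0.5 [[221.0, 208.0], [283.0, 214.0], [211.0, 280.0], [107.0, 241.0]]
0.6 [[220.0, 213.0], [282.0, 222.0], [212.0, 275.0], [108.0, 236.0]]
0.65 [[219.0, 216.0], [281.0, 226.0], [213.0, 273.0], [108.0, 233.0]]
0.7 [[219.0, 219.0], [280.0, 230.0], [213.0, 270.0], [109.0, 231.0]]
0.75 [[218.0, 222.0], [279.0, 235.0], [214.0, 267.0], [109.0, 228.0]]
```

Run:
```python
from workcell import env
env.close_job()
s=env.read_state(); print(s["clock"],s["force"])
```

```text
the job is handed in; nothing more can be done
the job is handed in; nothing more can be done
```

Hatch 4, at the right (-y) end, was the loose one. I pushed it down to its stop, left it standing open and handed the job in at about 21 s on the robot's clock.

- **Finding it:** I pressed all four thumb marks in turn with the fingers shut, stopping at a 9 N force change. Hatches 1, 2 and 3 stopped the fingers at the box top (z ≈ 0.100 m). Hatch 4 gave 7 mm under only a few N.
- **Opening it:** the fingers met a firm stop 36 mm below the top, inside the expected 35–45 mm. A second, harder push (22 N force change) moved it no further.
- **Last checks:** the pictures after I withdrew show hatch 4 standing open. I estimate its tilt at 0.68–0.70 rad from pixel positions, against 0.7 for fully open, so the images alone don't settle the last few hundredths. The bush, disc and gauge block are where they were, and so are the mallet head and spool. I didn't re-image the flask or screwdriver; the arm passed above them on the way in. The arm was about 0.2 m above the box, touching nothing.

No check failed or disagreed. After the job was handed in I couldn't read the robot's state again.

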